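# Line up the radio modules at the test rail

## Task

Three finned metal modules lie askew on the bench in front of the grey test rail. Slide them along the bench, without lifting or tipping them, into an even row: one module at each of the three black socket blocks, its plain back end pushed flush and square against the rail and its sides in line with the sides of the block. Any module may go to any block; leave the mug, the meter and the screwdriver where they are.

Things in the scene. Friction and masses are not known exactly. Their poses are not given: they have to be found in the camera images.
- rail: Grey test rail fixed to the bench: 60 mm (x) by 360 mm (y), 50 mm tall; on its top three black socket blocks, each 40 mm (x) by 50 mm (y) by 16 mm tall (66 mm overall), at y = -100, 0 and +100 mm. Origin: centre of its underside, on the bench. Its flat front face, towards the robot, lies at x = -30 mm; z is up.
- bay0 (a point): Point at bench height at the foot of the rail's front face, in line with the middle of the black socket block at the rail's y = -100 mm. Axes as the rail's: x points into the rail, y along it.
- bay1 (a point): Point at bench height at the foot of the rail's front face, in line with the middle of the black socket block at the rail's y = 0 mm. Axes as the rail's: x points into the rail, y along it.
- bay2 (a point): Point at bench height at the foot of the rail's front face, in line with the middle of the black socket block at the rail's y = 100 mm. Axes as the rail's: x points into the rail, y along it.
- module0: Loose aluminium radio module, one of three alike: box 110 mm (x) by 50 mm (y) by 38 mm tall, five low fins on top (44 mm overall), 0.3 to 0.6 kg. Plain back end at x = +55 mm, turned roughly to the rail; at the -x end a black panel with two brass stubs standing out 14 mm. Origin: centre of the box's underside (stubs not counted), z up. Slides at a few newtons.
- module1: Loose aluminium radio module, one of three alike: box 110 mm (x) by 50 mm (y) by 38 mm tall, five low fins on top (44 mm overall), 0.3 to 0.6 kg. Plain back end at x = +55 mm, turned roughly to the rail; at the -x end a black panel with two brass stubs standing out 14 mm. Origin: centre of the box's underside (stubs not counted), z up. Slides at a few newtons.
- module2: Loose aluminium radio module, one of three alike: box 110 mm (x) by 50 mm (y) by 38 mm tall, five low fins on top (44 mm overall), 0.3 to 0.6 kg. Plain back end at x = +55 mm, turned roughly to the rail; at the -x end a black panel with two brass stubs standing out 14 mm. Origin: centre of the box's underside (stubs not counted), z up. Slides at a few newtons.
- mug: Bystander: white ceramic mug, 80 mm across the rim, 90 mm tall, handle at its +y, standing to the side of the rail's +y end. Origin: centre of its underside.
- meter: Bystander: grey hand-held multimeter lying flat, 160 mm (x) by 78 mm (y), 40 mm tall over its dial, to the side of the rail's -y end. Origin: centre of its underside.
- screwdriver: Bystander: screwdriver lying behind the rail (on the side away from the robot), roughly along it, about 200 mm long, under 35 mm tall. Origin: the middle of its underside; its handle is towards its -x.
There are look-alikes about, which are no part of the job. What is shaped like the module0 but pink or purple is not meant.

How it is judged:
By the outcome, as a careful person would: the job done as asked, in the order asked, and still so for the second after the job is handed in, with the robot touching nothing.
It also fails if it takes over 48 s, if anything falls off the work surface, if the arm or the gripper's body presses on something with over 40 N, if the wrist force passes 120 N, or if a joint passes its speed limit or range.

## Robot

A 6-joint arm with a two-finger parallel gripper is mounted at the origin on the work surface. World frame = base frame: x ahead of the robot, y to its left, z up, the work surface at z = 0. Lengths are in m, angles in rad, forces in N, time in s.
With the tool pointing down it reaches from about 0.25 to 0.775 m from the base axis. Payload 4 kg.
Tool frame: the origin (TCP) lies at the centre of the arm's flange, where the gripper is bolted on; the fingertips stand ahead of it and the grasp point (between the pads) lies 180 mm ahead of it (robot.tcp_to_tips is the z of the fingertips in the tool frame, in m); z points along the fingers, y is the direction in which the jaws open and shut (so a half turn about z gives the same grasp; the last joint's range is limited). The gripper opens to 94 mm and grips with 3 to 60 N. Pads are 16 mm wide; open, the fingers measure 119 mm over their backs; the gripper's body (75 mm by 177 mm) begins 78 mm behind the grasp point.
Start: joints at [1.017, 0.087, 1.371, -0, 1.684, -0.103], TCP at [0.24, 0.495, 0.405] pointing down, gripper open.
Joint ranges: [-3.1, 3.1], [-0.76, 2.03], [0.27, 2.55], [-1.08, 4.22], [0.17, 2.65], [-2.57, 2.57]. Speed limits (rad/s): [2.79, 2.79, 3.14, 3.14, 3.14, 3.14].

## Interface

Orientations are given as [roll, pitch, yaw] about the fixed x, y, z axes, in that order (R = Rz(yaw) Ry(pitch) Rx(roll)).
In Python, from bench import robot gives the robot as it stands.
- The arm moves only by the tool move_arm, never from a script. Its argument "increments" is a list that holds one entry, the list of rows, each a list of 7 numbers: the opening, from 0 (shut) to 1 (fully open), then the shift along the tool's x, y, z as a fraction of full scale, then the turn, a rotation vector about the tool's x, y, z as a fraction of full scale. In form: [[[jaw, dx, dy, dz, rx, ry, rz], ...]]. A call has 1 to 8 rows; each row is the pose to reach, as a shift and turn from the pose commanded when the call began, along the tool's axes at that moment; what a row does not reach only later rows make up. Full scale, the value 1, is 0.1 m for a shift and pi/2 rad for a turn. A row lasts 1/12 s, in which the tool goes at most 41.7 mm and 7.16 degrees, less where a joint would pass 70% of its speed; a pose out of reach is approached as far as the arm can. A call with a number of a shift or a turn outside -1 to 1 is refused whole. A call with a gripper value outside its range is refused whole. The fingers move at their own pace and stop on an object; the grip force is fixed at half the most. Time passes only in rows, so rows that repeat a pose let the fingers close. It gives the time, the measured TCP pose, the force and the opening at its end, in the units of the state.
- robot.get_obs(): the state, without advancing time (a new reading comes with each control period).
- robot.snapshot(name): name is "scene" or "top" or "wrist"; returns (picture, depth): 480x640x3 uint8, red, green, blue; 480x640 float32, m along the optical axis (not along the pixel's ray), 0 where there is no reading.
- robot.camera_params(name): a dict with "mtx" (3x3 intrinsics, pixels), "k1" (the pictures are not rectified: a ray, as slopes to the right and down, at radius r is drawn at 1 + k1 r^2 times it, then the intrinsics apply), "R" (3x3) and "t" (3): a world point X has camera coordinates R X + t. Camera axes: x right, y down, z forward; pixel columns grow to the right and rows downward; lengths in m; the calibration is good to about 2 mm. A picture is of the moment at which its call begins: read the wrist's pose just before it. camera_params takes no time and is no camera call; for the wrist camera it gives the pose at the moment of the call.
- robot.close_job(): hands the job in, once; it reports no verdict.
The state is a dict: "time": time; "joint_positions": joint angles; "qvel": joint speeds; "joint_torque": joint torques, N m; "tool_pos": TCP position; "ee_rot": TCP orientation; "wrist_force": force on the tool from outside, world axes, zero at the start; "wrist_torque": the same for the moment, N m; "width": finger opening in m.
Only numpy, scipy, OpenCV 4.12 (cv2) and the standard library are available. Lean on these libraries where they do the work, as an engineer would, in place of code of your own. Each camera call takes 0.05 s, during which the arm holds its last target.

## Working session

There is one attempt and no reset: what is moved stays moved. The work goes in short steps, Python scripts to look and compute and a tool call to move; the robot and the scene stay as the last step left them, time stands still between calls to the robot, and variables do not carry over. Pictures are saved under pics/ and viewed, and the job is handed in when it is done.

Besides the shell and the picture viewer there is one more tool, called after "Request:" as a command line: name --argument value ..., lists and objects as JSON in quotes. move_arm: Moves the arm, as the interface text tells. Its arguments: {"type":"object","properties":{"increments":{"type":"array","items":{"type":"array","items":{"type":"array","items":{"type":"number","minimum":-1,"maximum":1}}}}},"required":["increments"]}

```bash
ls; mkdir -p pics
python3 - <<'E'
from bench import robot
import cv2,numpy as np
o=robot.get_obs();print(o)
print([a for a in dir(robot) if a[0]!='_'],robot.tcp_to_tips)
for n in("scene","top"):
    p,d=robot.snapshot(n);cv2.imwrite(f"pics/{n}0.png",p[:,:,::-1]);np.savez(f"{n}0.npz",p=p,d=d,**robot.camera_params(n));print(n,robot.camera_params(n))
E
```

```text
pics
{'time': 0.0, 'joint_positions': array([ 1.01689646e+00,  8.79428004e-02,  1.37223023e+00, -1.43544362e-05,
        1.68356213e+00, -1.03109840e-01]), 'qvel': array([ 0.00071692,  0.0022423 , -0.00253254,  0.00020253, -0.00067677,
        0.00014165]), 'joint_torque': array([ 7.15681545e-04, -3.40180314e+01, -3.02427542e+01,  7.19314115e-02,
        3.30883171e-02, -1.92303301e-04]), 'tool_pos': array([0.23957686, 0.49496032, 0.40352255]), 'ee_rot': array([-3.13946006e+00, -2.06331357e-04,  2.69080081e+00]), 'wrist_force': array([-0.97631299, -0.0310863 ,  0.06110465]), 'wrist_torque': array([ 0.00387033, -0.02166398,  0.00010927]), 'width': 0.09397533762154325}
['IKError', 'camera_params', 'close_job', 'get_obs', 'snapshot', 'tcp_to_tips'] 0.1992
scene {'mtx': array([[474.60731268,   0.        , 318.01178198],
       [  0.        , 474.60731268, 243.58635382],
       [  0.        ,   0.        ,   1.        ]]), 'k1': 0.004595814973629764, 'R': array([[ 0.59274009,  0.80528067, -0.01349939],
       [ 0.66666859, -0.49997909, -0.55278739],
       [-0.45189841,  0.31865963, -0.83321298]]), 't': array([-0.31387443, -0.34706657,  1.25277714])}
top {'mtx': array([[583.46961739,   0.        , 321.2835052 ],
       [  0.        , 583.46961739, 239.94637532],
       [  0.        ,   0.        ,   1.        ]]), 'k1': -0.09949698260529771, 'R': array([[ 0.01144006, -0.99976094, -0.01863281],
       [-0.99839028, -0.01038519, -0.05575842],
       [ 0.05555158,  0.01924069, -0.99827041]]), 't': array([-0.01072893,  0.55119006,  1.03969851])}
```

View pics/top0.png

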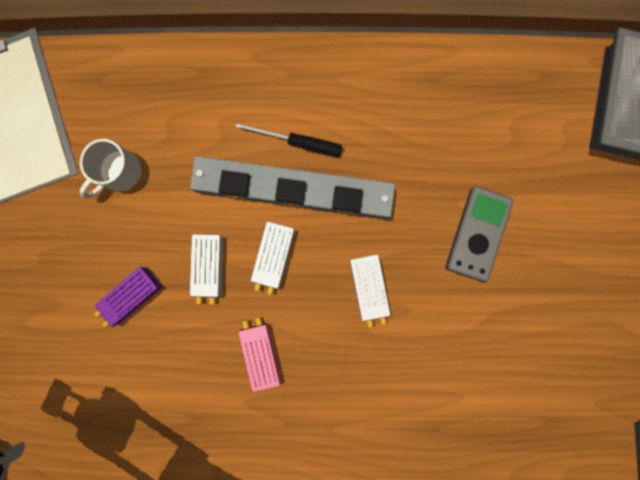

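View pics/scene0.png

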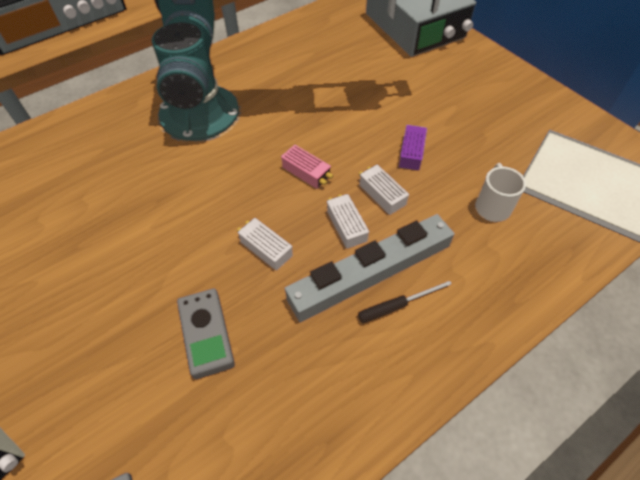

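The three aluminium modules are the white/silver ones at about (206,268), (273,257) and (370,288). The pink one at (260,355) and the purple one at (128,296) are look-alikes, so I rule them out. The rail runs from (195,175) to (393,200), with blocks at (234,183), (291,191) and (348,199). Next I measure them and make an enlarged crop.

```bash
cat > h.py <<'E'
import numpy as np,cv2
def rays(c,uv):
    uv=np.asarray(uv,float).reshape(-1,1,2)
    k=np.array([c['k1'],0,0,0,0],float)
    n=cv2.undistortPoints(uv,np.asarray(c['mtx']),k).reshape(-1,2)
    d=np.c_[n,np.ones(len(n))]@np.asarray(c['R'])
    o=-np.asarray(c['R']).T@np.asarray(c['t'])
    return o,d
def plane(c,uv,z):
    o,d=rays(c,uv); s=(z-o[2])/d[:,2]; return (o+d*s[:,None])
def proj(c,X):
    p=np.asarray(X).reshape(-1,3)@np.asarray(c['R']).T+np.asarray(c['t'])
    n=p[:,:2]/p[:,2:]; n=n*(1+c['k1']*(n**2).sum(1,keepdims=True))
    return n@np.asarray(c['mtx'])[:2,:2].T+np.asarray(c['mtx'])[:2,2]
def cloud(c,d):
    v,u=np.mgrid[0:480,0:640]
    o,r=rays(c,np.c_[u.ravel(),v.ravel()])
    return (o+r*d.reshape(-1,1)).reshape(480,640,3)
def rect(P):
    (cx,cy),(w,h),a=cv2.minAreaRect(np.asarray(P[:,:2],np.float32)*1000)
    if w<h: w,h,a=h,w,a+90
    a=(a+90)%180-90
    return round(cx,1),round(cy,1),round(w,1),round(h,1),round(a,2)
def measure(p,c,dep=None):
    hsv=cv2.cvtColor(p,cv2.COLOR_RGB2HSV); out={}
    W=cloud(c,dep) if dep is not None else None
    def comps(m,amin,amax):
        cs,_=cv2.findContours(m.astype(np.uint8),cv2.RETR_EXTERNAL,cv2.CHAIN_APPROX_NONE)
        return [k for k in cs if amin<cv2.contourArea(k)<amax]
    white=(hsv[...,2]>150)&(hsv[...,1]<60)
    white=cv2.morphologyEx(white.astype(np.uint8),cv2.MORPH_CLOSE,np.ones((5,5)))
    for k in comps(white,900,4000):
        P=plane(c,k.reshape(-1,2),0.041); print('white',k.reshape(-1,2).mean(0).round(),rect(P), 'z',W is not None and np.median(W[k[:,0,1].min()+15:k[:,0,1].max()-15,k[:,0,0].min()+15:k[:,0,0].max()-15,2]).round(4))
    return hsv
E
python3 - <<'E'
from h import *
c=dict(np.load('top0.npz'));p,d=c['p'],c['d'];c['k1']=float(c['k1'])
hsv=measure(p,c,d)
for u,v in[(270,195),(206,268),(234,183),(300,210),(260,355)]: print(u,v,hsv[v,u],cloud(c,d)[v,u].round(4))
W=cloud(c,d)
z=W[...,2]
g=(z>0.03)&(z<0.08)
g[:150]=0;g[235:]=0;g[:,:185]=0;g[:,400:]=0
g=cv2.morphologyEx(g.astype(np.uint8),cv2.MORPH_OPEN,np.ones((3,3)))
cs,_=cv2.findContours(g,cv2.RETR_EXTERNAL,cv2.CHAIN_APPROX_NONE);k=max(cs,key=cv2.contourArea)
print('rail',rect(plane(c,k.reshape(-1,2),0.05)),rect(W[g>0]))
gb=(hsv[...,2]<60)&(g>0)
gb=cv2.morphologyEx(gb.astype(np.uint8),cv2.MORPH_OPEN,np.ones((5,5)))
cs,_=cv2.findContours(gb,cv2.RETR_EXTERNAL,cv2.CHAIN_APPROX_NONE)
for k in cs:
    if cv2.contourArea(k)>200: print('blk',k.reshape(-1,2).mean(0),rect(plane(c,k.reshape(-1,2),0.066)))
cv2.imwrite('pics/crop0.png',cv2.resize(p[140:400,80:420,::-1],None,fx=2.3,fy=2.3,interpolation=cv2.INTER_CUBIC))
E
```

```text
white [370. 287.] (467.0, -91.5, 110.0, 51.0, 11.74) z 0.0383
white [205. 265.] (502.6, 201.5, 109.0, 50.3, -0.94) z nan
white [272. 255.] (522.9, 81.7, 109.7, 50.2, -14.37) z 0.0386
white [292. 182.] (646.6, 49.9, 358.7, 56.2, 82.41) z 0.0499
white [ 98. 169.] (680.5, 395.2, 100.5, 83.4, 4.65) z 0.0081
270 195 [ 41  18 160] [0.6277 0.0859 0.05  ]
206 268 [ 30  10 222] [0.4979 0.1993 0.038 ]
234 183 [15 11 46] [0.6466 0.1479 0.0634]
300 210 [ 15 192 181] [0.6069 0.0354 0.0008]
260 355 [173  95 242] [0.3455 0.1008 0.0358]
rail (642.5, 48.0, 358.9, 62.5, 82.38) (614.5, 52.1, 360.1, 120.6, 82.39)
blk [347.47959184 199.5       ] (618.9, -49.5, 47.2, 40.1, 82.35)
blk [290.26851852 190.75      ] (632.0, 49.0, 47.6, 40.3, 83.69)
blk [234.35294118 184.74509804] (644.8, 146.9, 49.9, 40.4, 84.95)
  return _methods._mean(a, axis=axis, dtype=dtype,
  ret = ret.dtype.type(ret / rcount)
```

View pics/crop0.png

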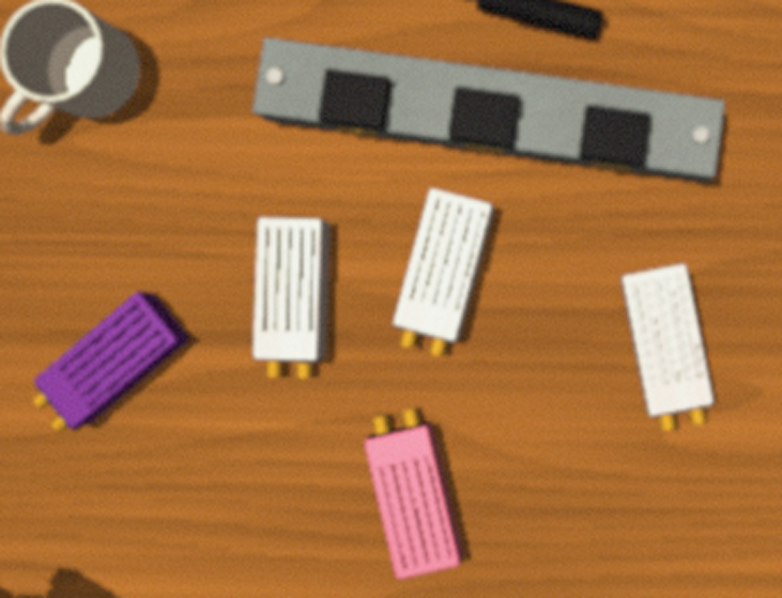

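Run:
```python
from h import *
c=dict(np.load('top0.npz'));p,d=c['p'],c['d'];c['k1']=float(c['k1'])
W=cloud(c,d);z=W[...,2]
print('cam',-c['R'].T@c['t'])
roi=np.zeros((480,640),bool);roi[145:235,185:405]=1
a=np.deg2rad(-7.55);X=np.array([np.cos(a),np.sin(a)]);Y=np.array([-X[1],X[0]])
ctr=np.array([.632,.049])
q=(W[...,:2]-ctr); s=q@X; t=q@Y
# front/back edge of rail by depth: for t bins find min s with z>.045
for lo in np.arange(-.17,.17,.04):
    m=roi&(t>lo)&(t<lo+.04)
    top=m&(z>.044)
    blk=m&(z>.058)
    print(round(lo,2),'top s',np.percentile(s[top],[1,99]).round(4),'blk',np.percentile(s[blk],[1,99]).round(4) if blk.sum()>20 else None, 'bench front max', np.percentile(s[m&(z<.01)&(s<0)],[98,100]).round(4))
for m,n in((roi&(z>.058),'blk'),):
    cs,_=cv2.findContours(cv2.morphologyEx(m.astype(np.uint8),cv2.MORPH_OPEN,np.ones((3,3))),cv2.RETR_EXTERNAL,cv2.CHAIN_APPROX_NONE)
    for k in cs:
        if cv2.contourArea(k)>100: print(n,k.reshape(-1,2).mean(0),rect(plane(c,k.reshape(-1,2),.066)))
top=roi&(z>.044)
print('top',rect(W[top]), 'zs',np.median(z[roi&(z>.058)]),np.median(z[roi&(z>.044)&(z<.056)]))
# edges by colour on rail front: profile along X direction at plane .05
hsv=cv2.cvtColor(p,cv2.COLOR_RGB2HSV)
for tt in(-.15,-.05,.05,.15):
    ss=np.arange(-.04,.06,.002)
    P=np.c_[ctr+ss[:,None]*X+tt*Y,np.full(len(ss),.05)]
    uv=proj(c,P).astype(np.float32)
    print(tt,cv2.remap(hsv[...,1],uv[:,0].copy(),uv[:,1].copy(),cv2.INTER_LINEAR).ravel().tolist());print('   V',cv2.remap(hsv[...,2],uv[:,0].copy(),uv[:,1].copy(),cv2.INTER_LINEAR).ravel().tolist())
```

```text
cam [ 0.49266864 -0.02500667  1.06843383]
-0.17 top s [-0.0159  0.0413] blk None bench front max [-0.0163 -0.0156]
-0.13 top s [-0.1284  0.0412] blk [-0.1284  0.0212] bench front max [-0.0165 -0.0159]
-0.09 top s [-0.0163  0.041 ] blk [-0.0163  0.0226] bench front max [-0.0165 -0.0161]
-0.05 top s [-0.0165  0.0409] blk [-0.0165  0.0214] bench front max [-0.0166 -0.0161]
-0.01 top s [-0.0673  0.0412] blk [-0.0166  0.0214] bench front max [-0.0165 -0.0159]
0.03 top s [-0.0181  0.0411] blk None bench front max [-0.0174 -0.016 ]
0.07 top s [-0.0182  0.0411] blk [-0.0182  0.0216] bench front max [-0.0185 -0.0177]
0.11 top s [-0.0183  0.0415] blk [-0.0179  0.0214] bench front max [-0.0186 -0.0179]
0.15 top s [-0.0179  0.0417] blk None bench front max [-0.0184 -0.0143]
blk [346.75       197.98958333] (621.8, -49.4, 49.6, 39.9, 82.38)
blk [290.04166667 190.38541667] (633.9, 49.3, 49.9, 38.9, 82.61)
blk [233.53061224 182.67346939] (646.5, 148.3, 51.4, 40.4, 82.26)
top (589.6, 55.5, 360.1, 170.9, 82.38) zs 0.06484289448796932 0.048903976840603436
-0.15 [190, 190, 187, 183, 191, 194, 190, 188, 
[... 1164 characters left out ...]
187, 187, 180, 154, 100, 62, 93, 131, 152, 157, 157, 157, 158, 156, 157, 153, 154, 154, 155, 158, 155, 154, 157, 156, 154, 155, 155, 156, 155, 154, 153, 152, 154, 156, 152, 149, 151, 162, 169, 168, 171, 173, 171, 171, 172]
0.15 [185, 184, 188, 188, 191, 185, 188, 187, 173, 113, 32, 12, 14, 18, 15, 16, 17, 17, 19, 17, 18, 16, 19, 17, 17, 18, 16, 16, 17, 16, 18, 19, 17, 17, 14, 16, 16, 14, 17, 18, 30, 100, 168, 185, 189, 189, 186, 189, 189, 190]
   V [190, 187, 182, 184, 181, 184, 181, 159, 117, 75, 63, 90, 131, 153, 155, 153, 152, 152, 152, 153, 151, 155, 155, 153, 152, 152, 151, 151, 153, 155, 155, 156, 156, 153, 155, 154, 154, 154, 155, 155, 150, 158, 173, 182, 181, 181, 179, 176, 174, 172]
```

The crop confirms the three white modules, each with brass stubs on the robot side. I call them B (left), C (middle) and A (right), and their rectangles measure 110x50 mm as they should. The rail measures 360x60 mm at yaw about -7.6°, and the blocks sit flush with its front face.

Plan: C to bay1 first, then B to bay2, then A to bay0. For each one I grip it across its sides and slide it in.

```bash
cat > g.py <<'E'
import numpy as np
from scipy.spatial.transform import Rotation as Ro
from bench import robot
A=np.deg2rad(-7.6);X=np.array([np.cos(A),np.sin(A)]);Y=np.array([-X[1],X[0]])
S=.603;T=[.033,.1328,.2326]
def st(o):
    return f"t={o['time']:.2f} pos={np.round(o['tool_pos'],4)} yaw={np.rad2deg(o['ee_rot'][2]):.2f} F={np.round(o['wrist_force'],1)} w={o['width']:.4f} s,t={np.round([o['tool_pos'][:2]@X,o['tool_pos'][:2]@Y],4)}"
def to(x,y,z,yawdeg):
    o=robot.get_obs();print(st(o))
    R=Ro.from_euler('xyz',o['ee_rot']).as_matrix()
    Rt=Ro.from_euler('xyz',[np.pi,0,np.deg2rad(yawdeg)]).as_matrix()
    d=R.T@(np.array([x,y,z])-o['tool_pos'])/0.1
    r=Ro.from_matrix(R.T@Rt).as_rotvec()/(np.pi/2)
    print('inc',d.round(3),r.round(4))
E
python3 -c "
from g import *
to(.5229,.0817,.30,165.63)"
```

```text
t=0.10 pos=[0.2396 0.495  0.4036] yaw=154.17 F=[ 0.1  0.6 -0.2] w=0.0943 s,t=[0.172  0.5223]
inc [-4.351 -2.483  1.04 ] [-0.0012 -0.0002 -0.1273]
```

Request:
move_arm --increments '[[[1,-0.87,-0.5,0.21,0,0,0],[1,-0.87,-0.5,0.21,0,0,0],[1,-0.87,-0.5,0.21,0,0,0]]]'

```text
time: 0.35
tool_pos: [0.2972, 0.4097, 0.3819]
ee_rot: [-3.138, 0.001, 2.69]
wrist_force: [-0.5, 0.2, -0.4]
width: 0.094
```

Request:
move_arm --increments '[[[1,-0.87,-0.5,0.21,0,0,0],[1,-0.87,-0.5,0.21,0,0,0],[1,-0.87,-0.5,0.21,0,0,0]]]'

```text
time: 0.6
tool_pos: [0.3539, 0.3262, 0.361]
ee_rot: [-3.138, 0.001, 2.688]
wrist_force: [0.6, 0.5, -0.7]
width: 0.0942
```

Request:
move_arm --increments '[[[1,-0.87,-0.5,0.21,0,0,0],[1,-0.87,-0.5,0.21,0,0,0],[1,-0.87,-0.5,0.21,0,0,0]]]'

```text
time: 0.85
tool_pos: [0.4104, 0.2432, 0.34]
ee_rot: [-3.139, 0.0, 2.688]
wrist_force: [-0.7, 0.8, -0.6]
width: 0.0938
```

Request:
move_arm --increments '[[[1,-0.87,-0.5,0.21,0,0,0],[1,-0.87,-0.5,0.21,0,0,0],[1,-0.87,-0.5,0.21,0,0,0]]]'

```text
time: 1.1
tool_pos: [0.467, 0.1602, 0.319]
ee_rot: [-3.139, -0.0, 2.688]
wrist_force: [-0.2, 0.6, -0.5]
width: 0.0943
```

Request:
move_arm --increments '[[[1,-0.87,-0.5,0.2,0,0,-0.127],[1,-0.87,-0.5,0.2,0,0,-0.127],[1,-0.87,-0.5,0.2,0,0,-0.127],[1,-0.87,-0.5,0.2,0,0,-0.127]]]'

```text
time: 1.43
tool_pos: [0.5236, 0.077, 0.2986]
ee_rot: [-3.139, -0.002, 2.885]
wrist_force: [-1.1, 0.5, 0.2]
width: 0.0941
```

Run:
```python
from g import *
import cv2
p,d=robot.snapshot('wrist');c=robot.camera_params('wrist');np.savez('w1.npz',p=p,d=d,**c)
cv2.imwrite('pics/w1.png',p[:,:,::-1])
to(.5229,.0817,.207,165.63)
```

```text
t=1.48 pos=[0.5227 0.0788 0.2992] yaw=165.37 F=[-0.3  0.5 -0.9] w=0.0940 s,t=[0.5077 0.1472]
inc [0.003 0.029 0.922] [-0.0004 -0.0019 -0.0029]
```

View pics/w1.png

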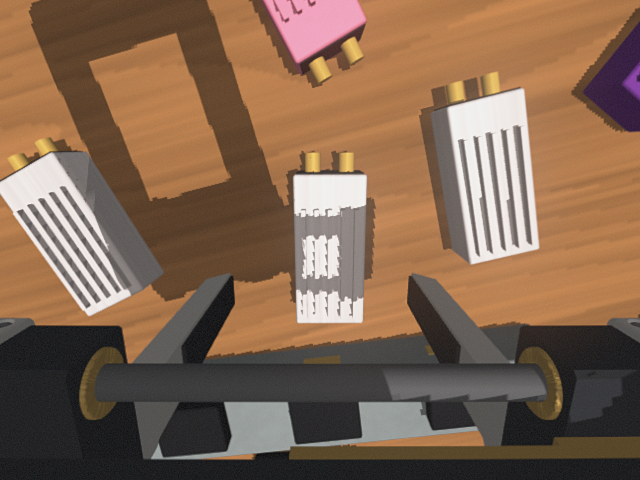

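The wrist view shows module C upright between the open fingers: its middle is at u≈330, the finger midpoint at u≈321, and its sides are parallel to the fingers. I descend with that 3 mm correction and grip.

Request:
move_arm --increments '[[[1,0.0,0.03,0.3,0,0,-0.003],[1,0.0,0.03,0.6,0,0,-0.003],[1,0.0,0.03,0.8,0,0,-0.003],[1,0.0,0.03,0.92,0,0,-0.003],[1,0.0,0.03,0.92,0,0,-0.003]]]'

```text
time: 1.9
tool_pos: [0.5212, 0.0844, 0.2057]
ee_rot: [-3.14, -0.006, 2.896]
wrist_force: [-0.2, 0.0, -0.6]
width: 0.0937
```

Request:
move_arm --increments '[[[0.4,0,0,0,0,0,0],[0.4,0,0,0,0,0,0],[0.4,0,0,0,0,0,0],[0.4,0,0,0,0,0,0],[0.4,0,0,0,0,0,0],[0.4,0,0,0,0,0,0]]]'

```text
time: 2.4
tool_pos: [0.5232, 0.0834, 0.2095]
ee_rot: [3.141, 0.001, 2.895]
wrist_force: [-0.2, -0.3, -0.6]
width: 0.0575
```

Run:
```python
from g import *
print(st(robot.get_obs()))
c=(S-.055-.010)*X+T[1]*Y
to(*c,.207,172.4)
```

```text
t=2.40 pos=[0.5232 0.0834 0.2095] yaw=165.87 F=[-0.2 -0.3 -0.6] w=0.0575 s,t=[0.5076 0.1519]
t=2.40 pos=[0.5232 0.0834 0.2095] yaw=165.87 F=[-0.2 -0.3 -0.6] w=0.0575 s,t=[0.5076 0.1519]
inc [-0.324 -0.155  0.025] [ 0.0003  0.0009 -0.0726]
```

Request:
move_arm --increments '[[[0.3,0,0,0,0,0,0],[0.3,0,0,0,0,0,0],[0.3,0,0,0,0,0,0],[0.3,0,0,0,0,0,0]]]'

```text
time: 2.73
tool_pos: [0.5231, 0.0833, 0.2091]
ee_rot: [-3.141, 0.001, 2.895]
wrist_force: [-1.3, -0.8, 2.8]
width: 0.0495
```

Request:
move_arm --increments '[[[0.3,-0.08,-0.04,0,0,0,-0.02],[0.3,-0.16,-0.08,0,0,0,-0.04],[0.3,-0.24,-0.12,0,0,0,-0.06],[0.3,-0.32,-0.155,0,0,0,-0.0726],[0.3,-0.32,-0.155,0,0,0,-0.0726],[0.3,-0.32,-0.155,0,0,0,-0.0726]]]'

```text
time: 3.23
tool_pos: [0.5509, 0.0602, 0.2091]
ee_rot: [-3.141, 0.003, 3.008]
wrist_force: [1.8, -0.9, 1.8]
width: 0.0499
```

```bash
cat > look.py <<'E'
import sys
from g import *
from h import *
n=sys.argv[1]
p,d=robot.snapshot('top');c=robot.camera_params('top')
cv2.imwrite(f'pics/{n}.png',cv2.resize(p[140:340,180:420,::-1],None,fx=3,fy=3,interpolation=cv2.INTER_CUBIC))
measure(p,c,None)
print(st(robot.get_obs()))
E
python3 look.py top1
python3 - <<'E'
from g import *
c=(S-.055+.002)*X+T[1]*Y
to(*c,.2095,172.4)
E
```

```text
white [371. 288.] (467.1, -91.7, 110.2, 51.6, 11.22) z False
white [200. 265.] (502.8, 210.4, 108.9, 33.1, -2.06) z False
white [293. 182.] (646.3, 49.2, 360.6, 58.1, 82.45) z False
white [ 98. 169.] (679.8, 395.4, 101.9, 83.1, 2.59) z False
white [628.  78.] (852.4, -571.0, 163.5, 40.9, -9.94) z False
t=3.28 pos=[0.5507 0.0604 0.2091] yaw=172.36 F=[ 2.3 -0.9  2.2] w=0.0500 s,t=[0.5379 0.1327]
t=3.28 pos=[0.5507 0.0604 0.2091] yaw=172.36 F=[ 2.3 -0.9  2.2] w=0.0500 s,t=[0.5379 0.1327]
inc [-0.121  0.001 -0.004] [-0.0002  0.0015 -0.0004]
```

View pics/top1.png

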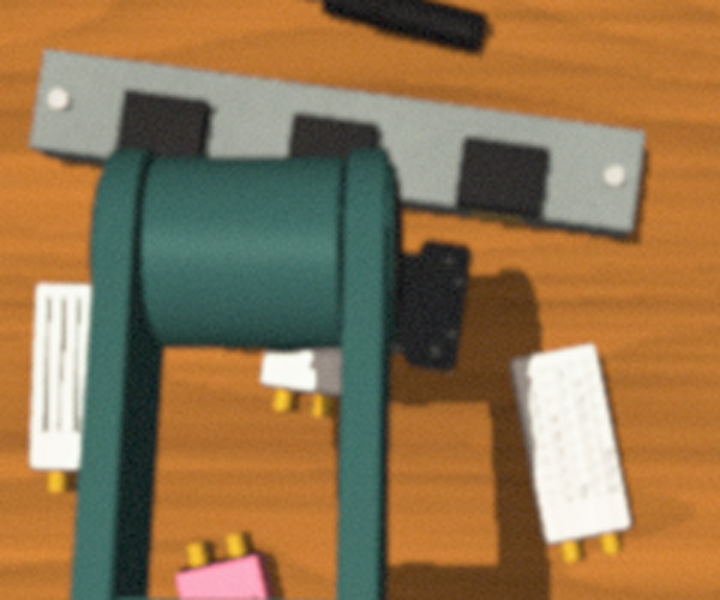

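The module is gripped (width 50 mm) and lined up. Next I advance to the rail and watch the force.

Request:
move_arm --increments '[[[0.3,-0.04,0,0,0,0,0],[0.3,-0.08,0,0,0,0,0],[0.3,-0.08,0,0,0,0,0],[0.3,-0.08,0,0,0,0,0]]]'

```text
time: 3.62
tool_pos: [0.5578, 0.0599, 0.2091]
ee_rot: [3.141, -0.001, 3.009]
wrist_force: [-2.2, 0.6, 4.8]
width: 0.0498
```

Request:
move_arm --increments '[[[0.3,-0.01,0,0,0,0,0],[0.3,-0.02,0,0,0,0,0],[0.3,-0.03,0,0,0,0,0],[0.3,-0.03,0,0,0,0,0]]]'

```text
time: 3.95
tool_pos: [0.5604, 0.0597, 0.2091]
ee_rot: [3.141, -0.002, 3.009]
wrist_force: [-4.1, 1.5, 7.2]
width: 0.0501
```

Run:
```python
from g import *
import cv2
print(st(robot.get_obs()))
p,d=robot.snapshot('wrist');c=robot.camera_params('wrist');np.savez('w2.npz',p=p,d=d,**c)
cv2.imwrite('pics/w2.png',p[:,:,::-1])
```

```text
t=3.95 pos=[0.5604 0.0597 0.2091] yaw=172.41 F=[-4.1  1.5  7.2] w=0.0501 s,t=[0.5475 0.1333]
```

View pics/w2.png

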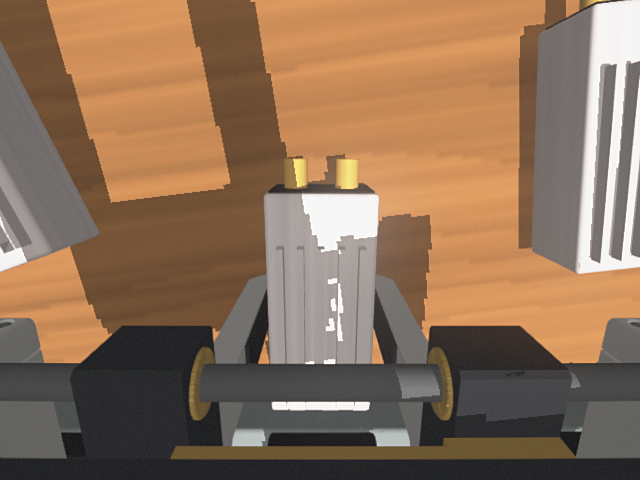

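The wrist view shows module C held at u≈321, with the block top behind it spanning about u=268–375 (mid ≈321), so they line up. I keep pushing.

Request:
move_arm --increments '[[[0.3,-0.01,0,0,0,0,0],[0.3,-0.02,0,0,0,0,0],[0.3,-0.02,0,0,0,0,0]]]'

```text
time: 4.25
tool_pos: [0.5614, 0.0595, 0.209]
ee_rot: [3.141, -0.006, 3.009]
wrist_force: [-7.6, 0.1, 9.4]
width: 0.0498
```

Request:
move_arm --increments '[[[0.3,-0.01,0,0,0,0,0],[0.3,-0.02,0,0,0,0,0],[0.3,-0.02,0,0,0,0,0]]]'

```text
time: 4.5
tool_pos: [0.5624, 0.0594, 0.209]
ee_rot: [3.142, -0.011, 3.009]
wrist_force: [-13.1, 0.8, 11.9]
width: 0.0495
```

Request:
move_arm --increments '[[[0.3,-0.01,0,0,0,0,0],[0.3,-0.01,0,0,0,0,0],[0.3,-0.01,0,0,0,0,0]]]'

```text
time: 4.75
tool_pos: [0.5629, 0.0594, 0.2089]
ee_rot: [-3.141, -0.012, 3.009]
wrist_force: [-14.6, 0.9, 13.6]
width: 0.0502
```

Request:
move_arm --increments '[[[0.75,0,0,0,0,0,0],[0.75,0,0,0,0,0,0],[0.75,0,0,0,0,0,0],[0.75,0,0,0,0,0,0]]]'

```text
time: 5.08
tool_pos: [0.5661, 0.0585, 0.2081]
ee_rot: [3.141, -0.0, 3.009]
wrist_force: [-0.2, -0.0, 0.7]
width: 0.0696
```

Request:
move_arm --increments '[[[0.75,0,0,-0.3,0,0,0],[0.75,0,0,-0.6,0,0,0],[1,0,0,-0.95,0,0,0],[1,0,0,-0.95,0,0,0]]]'

```text
time: 5.42
tool_pos: [0.5681, 0.0585, 0.3118]
ee_rot: [3.139, 0.014, 3.009]
wrist_force: [0.7, -0.2, 1.2]
width: 0.0802
```

Run:
```python
from g import *
to(.5026,.2015,.30,179.06)
```

```text
t=5.42 pos=[0.5681 0.0585 0.3118] yaw=172.40 F=[ 0.7 -0.2  1.2] w=0.0802 s,t=[0.5553 0.1331]
inc [0.84  1.331 0.109] [ 0.0008  0.009  -0.074 ]
```

Request:
move_arm --increments '[[[1,0.42,0.67,0,0,0,0],[1,0.42,0.67,0,0,0,0],[1,0.42,0.67,0,0,0,0]]]'

```text
time: 5.67
tool_pos: [0.5313, 0.1346, 0.3034]
ee_rot: [3.138, -0.002, 3.014]
wrist_force: [0.3, -0.7, -0.3]
width: 0.094
```

Request:
move_arm --increments '[[[1,0.42,0.66,0.05,0,0,-0.074],[1,0.42,0.66,0.05,0,0,-0.074],[1,0.42,0.66,0.05,0,0,-0.074],[1,0.42,0.66,0.05,0,0,-0.074]]]'

```text
time: 6.0
tool_pos: [0.4998, 0.2026, 0.298]
ee_rot: [-3.141, -0.001, 3.129]
wrist_force: [-0.3, -0.4, -0.3]
width: 0.0939
```

```bash
python3 - <<'E'
from g import *
import cv2
p,d=robot.snapshot('wrist');c=robot.camera_params('wrist');np.savez('w3.npz',p=p,d=d,**c)
cv2.imwrite('pics/w3.png',p[:,:,::-1])
to(.5026,.2015,.2095,179.06)
E
python3 look.py top2
```

```text
t=6.05 pos=[0.5004 0.2016 0.2982] yaw=179.14 F=[-0.2  0.  -0.4] w=0.0941 s,t=[0.4694 0.266 ]
inc [-0.022  0.     0.887] [-0.0005 -0.      0.0009]
white [370. 287.] (467.1, -91.7, 110.0, 51.4, 11.85) z False
white [286. 232.] (559.8, 58.2, 110.6, 51.9, -6.66) z False
white [292. 183.] (646.1, 49.1, 360.9, 58.5, 82.43) z False
white [ 98. 169.] (679.8, 395.4, 101.9, 83.2, 2.59) z False
white [628.  79.] (851.1, -570.8, 166.1, 41.4, -9.95) z False
t=6.10 pos=[0.5008 0.2009 0.2984] yaw=179.06 F=[-0.  -0.4  0.5] w=0.0940 s,t=[0.4698 0.2654]
```

View pics/w3.png

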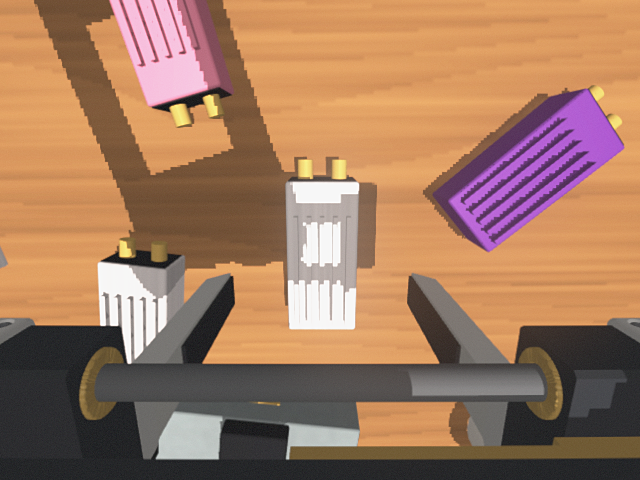

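View pics/top2.png

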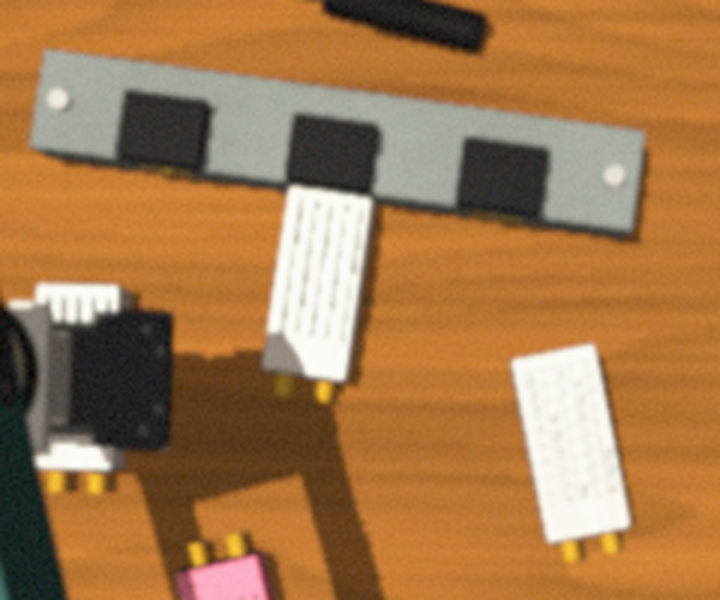

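Module C now lies at bay1 against the rail (crop pixels about 320,285), with its sides in line with the block. Module B is centred between the fingers in the wrist view (u≈322, sides vertical). I grip B.

Request:
move_arm --increments '[[[1,-0.02,0.0,0.3,0,0,0],[1,-0.02,0,0.6,0,0,0],[1,-0.02,0,0.8,0,0,0],[0.8,-0.02,0,0.89,0,0,0],[0.7,-0.02,0,0.89,0,0,0]]]'

```text
time: 6.52
tool_pos: [0.5021, 0.1999, 0.2069]
ee_rot: [-3.14, -0.005, 3.123]
wrist_force: [-0.8, -0.6, 0.8]
width: 0.0836
```

Request:
move_arm --increments '[[[0.3,0,0,0,0,0,0],[0.3,0,0,0,0,0,0],[0.3,0,0,0,0,0,0],[0.3,0,0,0,0,0,0],[0.3,0,0,0,0,0,0],[0.3,0,0,0,0,0,0],[0.3,0,0,0,0,0,0],[0.3,0,0,0,0,0,0]]]'

```text
time: 7.18
tool_pos: [0.5029, 0.2019, 0.2111]
ee_rot: [3.14, 0.003, 3.125]
wrist_force: [-0.3, 2.5, 5.9]
width: 0.0501
```

Run:
```python
from g import *
c=(S-.055-.010)*X+T[2]*Y
to(*c,.209,172.4)
```

```text
t=7.18 pos=[0.5029 0.2019 0.2111] yaw=179.08 F=[-0.3  2.5  5.9] w=0.0501 s,t=[0.4718 0.2666]
inc [-0.618 -0.415  0.022] [0.0012 0.0016 0.0742]
```

Request:
move_arm --increments '[[[0.3,-0.1,-0.07,0,0,0,0.012],[0.3,-0.2,-0.14,0,0,0,0.024],[0.3,-0.3,-0.21,0,0,0,0.04],[0.3,-0.42,-0.28,0,0,0,0.055],[0.3,-0.52,-0.35,0,0,0,0.065],[0.3,-0.62,-0.415,0,0,0,0.074],[0.3,-0.62,-0.415,0,0,0,0.074],[0.3,-0.62,-0.415,0,0,0,0.074]]]'

```text
time: 7.85
tool_pos: [0.5649, 0.1583, 0.2111]
ee_rot: [-3.142, 0.003, 3.008]
wrist_force: [0.9, -0.9, 4.9]
width: 0.0497
```

Run:
```python
from g import *
c=(S-.055+.0)*X+T[2]*Y
to(*c,.211,172.4)
```

```text
t=7.85 pos=[0.5649 0.1583 0.2111] yaw=172.36 F=[ 0.9 -0.9  4.9] w=0.0497 s,t=[0.539  0.2316]
inc [-0.09   0.01   0.001] [-0.      0.0022 -0.0004]
```

Request:
move_arm --increments '[[[0.3,-0.04,0.01,0,0,0,0],[0.3,-0.08,0.01,0,0,0,0],[0.3,-0.08,0.01,0,0,0,0],[0.3,-0.09,0.01,0,0,0,0],[0.3,-0.1,0.01,0,0,0,0]]]'

```text
time: 8.27
tool_pos: [0.5728, 0.1586, 0.2111]
ee_rot: [-3.141, -0.004, 3.01]
wrist_force: [-7.4, 0.0, 11.1]
width: 0.0499
```

Request:
move_arm --increments '[[[0.3,-0.01,0,0,0,0,0],[0.3,-0.02,0,0,0,0,0],[0.3,-0.03,0,0,0,0,0],[0.3,-0.03,0,0,0,0,0]]]'

```text
time: 8.6
tool_pos: [0.5752, 0.1584, 0.211]
ee_rot: [-3.141, -0.006, 3.01]
wrist_force: [-10.4, -0.3, 12.6]
width: 0.0495
```

Request:
move_arm --increments '[[[0.3,-0.01,0,0,0,0,0],[0.3,-0.02,0,0,0,0,0],[0.3,-0.02,0,0,0,0,0]]]'

```text
time: 8.85
tool_pos: [0.5762, 0.1583, 0.2109]
ee_rot: [-3.14, -0.01, 3.01]
wrist_force: [-13.7, 1.1, 15.6]
width: 0.0497
```

Run:
```python
from g import *
import cv2
print(st(robot.get_obs()))
p,d=robot.snapshot('wrist');c=robot.camera_params('wrist');np.savez('w4.npz',p=p,d=d,**c)
cv2.imwrite('pics/w4.png',p[:,:,::-1])
```

```text
t=8.85 pos=[0.5762 0.1583 0.2109] yaw=172.44 F=[-13.7   1.1  15.6] w=0.0497 s,t=[0.5502 0.2331]
```

View pics/w4.png

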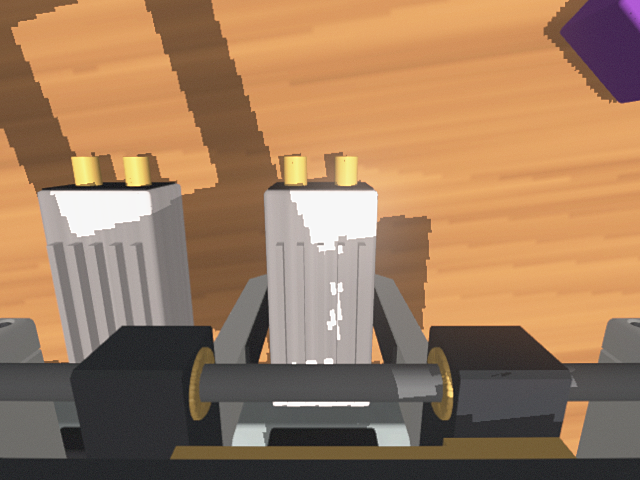

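In the wrist view the near ends of both modules line up (rows ≈184), and the block mid (≈322) matches the module mid (≈321). I give it one last small push, then release.

Request:
move_arm --increments '[[[0.3,-0.01,0,0,0,0,0],[0.3,-0.02,0,0,0,0,0],[0.3,-0.02,0,0,0,0,0]]]'

```text
time: 9.15
tool_pos: [0.5772, 0.1582, 0.2108]
ee_rot: [-3.14, -0.014, 3.01]
wrist_force: [-17.0, 0.6, 17.7]
width: 0.0498
```

Request:
move_arm --increments '[[[0.75,0,0,0,0,0,0],[0.75,0,0,0,0,0,0],[0.75,0,0,0,0,0,0],[0.75,0,0,0,0,0,0]]]'

```text
time: 9.48
tool_pos: [0.5807, 0.1574, 0.209]
ee_rot: [-3.141, -0.001, 3.009]
wrist_force: [-0.3, -0.1, -0.2]
width: 0.0699
```

Request:
move_arm --increments '[[[0.75,0,0,-0.3,0,0,0],[0.75,0,0,-0.6,0,0,0],[1,0,0,-0.95,0,0,0],[1,0,0,-0.95,0,0,0]]]'

```text
time: 9.82
tool_pos: [0.5826, 0.1577, 0.3129]
ee_rot: [3.138, 0.013, 3.009]
wrist_force: [0.7, -0.4, 0.9]
width: 0.0805
```

Run:
```python
from g import *
to(.467,-.0916,.30,191.74)
```

```text
t=9.82 pos=[0.5826 0.1577 0.3129] yaw=172.39 F=[ 0.7 -0.4  0.9] w=0.0805 s,t=[0.5566 0.2334]
inc [ 0.818 -2.625  0.108] [ 0.001   0.0089 -0.215 ]
```

Request:
move_arm --increments '[[[1,0.27,-0.88,0,0,0,0],[1,0.27,-0.88,0,0,0,0],[1,0.27,-0.88,0,0,0,0]]]'

```text
time: 10.07
tool_pos: [0.5407, 0.0705, 0.3038]
ee_rot: [-3.138, -0.002, 3.006]
wrist_force: [1.0, -0.5, -0.8]
width: 0.094
```

Request:
move_arm --increments '[[[1,0.27,-0.88,0,0,0,0],[1,0.27,-0.88,0,0,0,0],[1,0.27,-0.88,0,0,0,0]]]'

```text
time: 10.32
tool_pos: [0.5023, -0.0133, 0.304]
ee_rot: [-3.139, -0.002, 3.005]
wrist_force: [0.6, -0.6, -0.2]
width: 0.094
```

Request:
move_arm --increments '[[[1,0.27,-0.87,0.05,0,0,-0.215],[1,0.27,-0.87,0.05,0,0,-0.215],[1,0.27,-0.87,0.05,0,0,-0.215],[1,0.27,-0.87,0.05,0,0,-0.215],[1,0.27,-0.87,0.05,0,0,-0.215]]]'

```text
time: 10.73
tool_pos: [0.4658, -0.0927, 0.2994]
ee_rot: [3.141, 0.0, -2.941]
wrist_force: [-0.2, -0.6, -0.8]
width: 0.0937
```

```bash
python3 - <<'E'
from g import *
import cv2
p,d=robot.snapshot('wrist');c=robot.camera_params('wrist');np.savez('w5.npz',p=p,d=d,**c)
cv2.imwrite('pics/w5.png',p[:,:,::-1])
to(.467,-.0916,.2095,191.74)
E
python3 look.py top3
```

```text
t=10.78 pos=[ 0.4661 -0.0921  0.2995] yaw=-168.41 F=[ 0.2 -0.3 -0.2] w=0.0941 s,t=[ 0.4742 -0.0296]
inc [-0.009  0.002  0.9  ] [ 0.0006  0.0004 -0.0017]
white [285. 233.] (559.8, 58.4, 110.7, 51.7, -6.73) z False
white [230. 226.] (572.8, 156.7, 110.3, 50.3, -7.49) z False
white [292. 183.] (646.0, 49.0, 360.7, 58.3, 82.53) z False
white [ 98. 169.] (679.7, 395.4, 101.8, 83.1, 2.59) z False
t=10.83 pos=[ 0.4662 -0.0916  0.2996] yaw=-168.32 F=[ 0.8 -0.1  0.3] w=0.0940 s,t=[ 0.4743 -0.0292]
```

View pics/w5.png

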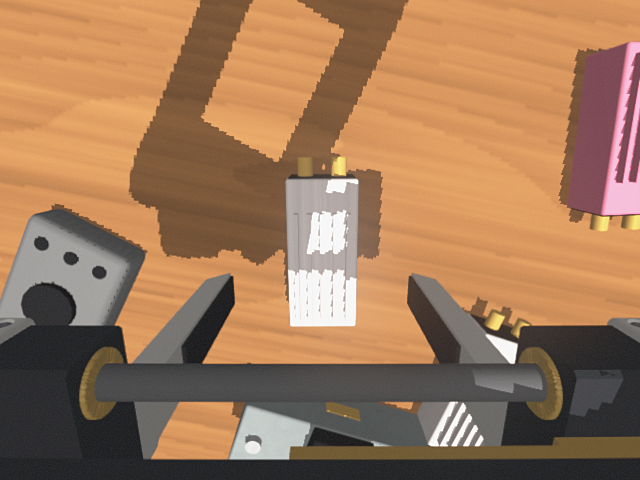

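View pics/top3.png

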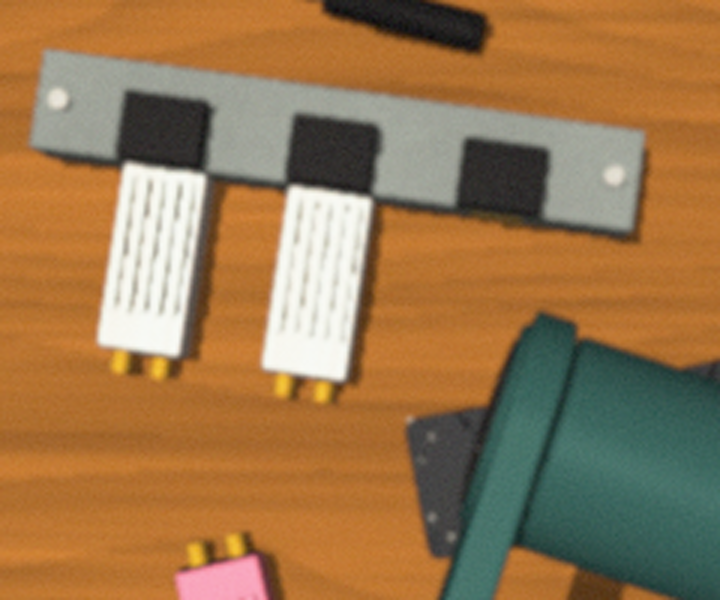

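B and C now sit flush at bay2 and bay1. Module A is centred between the fingers (u≈322), and the meter is well to the left. I grip A.

Request:
move_arm --increments '[[[1,-0.01,0.0,0.3,0,0,0],[1,-0.01,0,0.6,0,0,0],[1,-0.01,0,0.8,0,0,0],[0.8,-0.01,0,0.91,0,0,0],[0.7,-0.01,0,0.91,0,0,0]]]'

```text
time: 11.25
tool_pos: [0.4661, -0.0908, 0.2058]
ee_rot: [3.138, -0.005, -2.935]
wrist_force: [0.1, 0.5, -0.2]
width: 0.0836
```

Request:
move_arm --increments '[[[0.3,0,0,0,0,0,0],[0.3,0,0,0,0,0,0],[0.3,0,0,0,0,0,0],[0.3,0,0,0,0,0,0],[0.3,0,0,0,0,0,0],[0.3,0,0,0,0,0,0],[0.3,0,0,0,0,0,0],[0.3,0,0,0,0,0,0]]]'

```text
time: 11.92
tool_pos: [0.467, -0.092, 0.2098]
ee_rot: [3.141, 0.002, -2.937]
wrist_force: [-1.0, 1.4, 6.0]
width: 0.0499
```

Run:
```python
from g import *
c=(S-.055-.010)*X+T[0]*Y
to(*c,.209,172.4)
```

```text
t=11.92 pos=[ 0.467  -0.092   0.2098] yaw=-168.26 F=[-1.   1.4  6. ] w=0.0499 s,t=[ 0.4751 -0.0295]
inc [-0.8    0.381  0.01 ] [0.0003 0.0013 0.2149]
```

Request:
move_arm --increments '[[[0.3,-0.13,0.06,0,0,0,0.035],[0.3,-0.26,0.12,0,0,0,0.07],[0.3,-0.4,0.19,0,0,0,0.107],[0.3,-0.53,0.25,0,0,0,0.142],[0.3,-0.67,0.32,0,0,0,0.18],[0.3,-0.8,0.38,0,0,0,0.215],[0.3,-0.8,0.38,0,0,0,0.215],[0.3,-0.8,0.38,0,0,0,0.215]]]'

```text
time: 12.58
tool_pos: [0.5385, -0.0383, 0.2099]
ee_rot: [3.14, 0.005, 3.011]
wrist_force: [4.7, 1.7, 4.3]
width: 0.0498
```

Run:
```python
from g import *
c=(S-.055+.0)*X+T[0]*Y
to(*c,.21,172.4)
```

```text
t=12.58 pos=[ 0.5385 -0.0383  0.2099] yaw=172.49 F=[4.7 1.7 4.3] w=0.0498 s,t=[0.5388 0.0333]
inc [-0.092 -0.003 -0.001] [0.0008 0.0029 0.001 ]
```

Request:
move_arm --increments '[[[0.3,-0.04,0,0,0,0,0.001],[0.3,-0.08,0,0,0,0,0.001],[0.3,-0.08,0,0,0,0,0.001],[0.3,-0.09,0,0,0,0,0.001],[0.3,-0.1,0,0,0,0,0.001]]]'

```text
time: 13.0
tool_pos: [0.5455, -0.0402, 0.2098]
ee_rot: [-3.141, -0.005, 3.008]
wrist_force: [-7.9, 1.7, 11.8]
width: 0.0496
```

Request:
move_arm --increments '[[[0.3,-0.01,0,0,0,0,0],[0.3,-0.02,0,0,0,0,0],[0.3,-0.03,0,0,0,0,0],[0.3,-0.03,0,0,0,0,0]]]'

```text
time: 13.33
tool_pos: [0.5484, -0.0408, 0.2098]
ee_rot: [-3.141, -0.005, 3.008]
wrist_force: [-8.0, 1.7, 12.4]
width: 0.0498
```

Request:
move_arm --increments '[[[0.3,-0.01,0,0,0,0,0],[0.3,-0.02,0,0,0,0,0],[0.3,-0.02,0,0,0,0,0]]]'

```text
time: 13.58
tool_pos: [0.5494, -0.0409, 0.2097]
ee_rot: [-3.141, -0.009, 3.008]
wrist_force: [-12.2, 2.8, 15.7]
width: 0.0499
```

Run:
```python
from g import *
import cv2
print(st(robot.get_obs()))
p,d=robot.snapshot('wrist');c=robot.camera_params('wrist');np.savez('w6.npz',p=p,d=d,**c)
cv2.imwrite('pics/w6.png',p[:,:,::-1])
```

```text
t=13.58 pos=[ 0.5494 -0.0409  0.2097] yaw=172.36 F=[-12.2   2.8  15.7] w=0.0499 s,t=[0.55   0.0321]
```

View pics/w6.png

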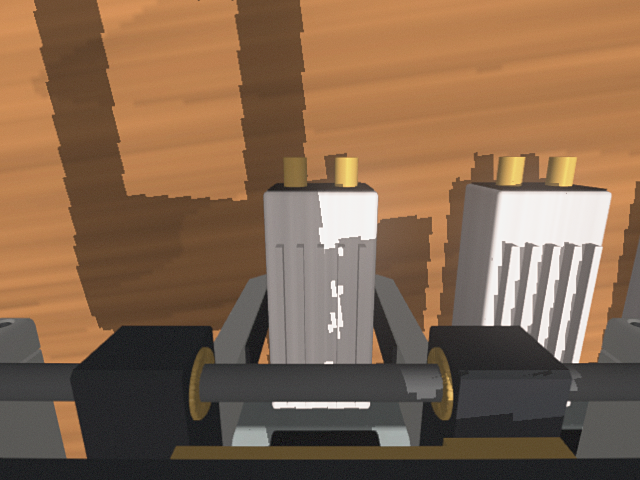

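Run:
```python
from h import *
A=np.deg2rad(-7.6);Yv=np.array([-np.sin(A),np.cos(A)])
for n in('w2','w4','w6'):
    c=dict(np.load(n+'.npz'));c['k1']=float(c['k1']);W=cloud(c,c['d']);t=W[...,:2]@Yv;z=W[...,2]
    g=c['p'].max(2)
    roi=np.zeros_like(g,bool);roi[432:444,200:430]=1
    m=roi&(g<70)&(z>.055)&(z<.075)
    for r in(434,438,442):
        u=np.where(m[r])[0]
        print(n,r,'blk u',(u.min(),u.max(),len(u)) if len(u) else None,'t',plane(c,[[u.min()-.5,r],[u.max()+.5,r]],.066)[:,:2]@Yv if len(u) else None)
    # module top edges at rows 215 and 400
    for r in(215,230,400):
        q=np.where((c['p'][r].min(1)>90)&(np.ptp(c['p'][r].astype(int),axis=1)<40)&(np.arange(640)>240)&(np.arange(640)<400)&(z[r]>.03)&(z[r]<.05))[0]
        if len(q): print('   mod',r,q.min(),q.max(),plane(c,[[q.min()-.5,r],[q.max()+.5,r]],.038)[:,:2]@Yv)
```

```text
w2 434 blk u None t None
w2 438 blk u (np.int64(271), np.int64(374), 72) t [0.11355679 0.15752804]
w2 442 blk u (np.int64(268), np.int64(375), 107) t [0.11220845 0.15803707]
   mod 215 264 377 [0.10994104 0.15932156]
   mod 230 265 377 [0.11011369 0.15959765]
w4 434 blk u (np.int64(270), np.int64(374), 101) t [0.21257665 0.25734471]
w4 438 blk u (np.int64(269), np.int64(375), 106) t [0.21207563 0.25785555]
w4 442 blk u (np.int64(268), np.int64(376), 108) t [0.21157103 0.25837003]
   mod 215 264 376 [0.20910481 0.25876052]
   mod 230 265 376 [0.20929273 0.25903121]
w6 434 blk u (np.int64(273), np.int64(365), 11) t [0.013122   0.05238861]
w6 438 blk u (np.int64(271), np.int64(378), 108) t [0.01220305 0.05796426]
w6 442 blk u (np.int64(270), np.int64(378), 108) t [0.01170302 0.05805019]
   mod 215 264 376 [0.00853829 0.05777814]
   mod 230 265 376 [0.00871354 0.05803725]
```

Relative to its block, C is off by 0.3 mm, B by 0.9 mm, and A by about 1.7 mm too far to -y. I back A off a little, shift it by 1.7 mm and push again.

Request:
move_arm --increments '[[[0.3,0.05,0,0,0,0,0],[0.3,0.1,0,0,0,0,0],[0.3,0.1,0.01,0,0,0,0],[0.3,0.1,0.018,0,0,0,0],[0.3,0.1,0.018,0,0,0,0]]]'

```text
time: 14.05
tool_pos: [0.5422, -0.0392, 0.2097]
ee_rot: [-3.137, 0.001, 3.008]
wrist_force: [-1.1, -4.0, 7.5]
width: 0.0495
```

Request:
move_arm --increments '[[[0.3,-0.03,0,0,0,0,0],[0.3,-0.06,0,0,0,0,0],[0.3,-0.09,0,0,0,0,0],[0.3,-0.11,0,0,0,0,0],[0.3,-0.12,0,0,0,0,0],[0.3,-0.12,0,0,0,0,0]]]'

```text
time: 14.55
tool_pos: [0.5511, -0.0396, 0.2094]
ee_rot: [-3.14, -0.013, 3.008]
wrist_force: [-15.3, -0.9, 18.0]
width: 0.0496
```

Run:
```python
from g import *
print(st(robot.get_obs()))
```

```text
t=14.55 pos=[ 0.5511 -0.0396  0.2094] yaw=172.34 F=[-15.3  -0.9  18. ] w=0.0496 s,t=[0.5515 0.0337]
```

Request:
move_arm --increments '[[[0.75,0,0,0,0,0,0],[0.75,0,0,0,0,0,0],[0.75,0,0,0,0,0,0],[0.75,0,0,0,0,0,0]]]'

```text
time: 14.88
tool_pos: [0.5539, -0.0393, 0.2076]
ee_rot: [-3.142, -0.002, 3.007]
wrist_force: [-0.1, -0.5, 0.1]
width: 0.0701
```

Request:
move_arm --increments '[[[0.75,0,0,-0.3,0,0,0],[0.75,0,0,-0.6,0,0,0],[0.75,0,0,-1,0,0,0],[0.75,0,0,-1,0,0,0]]]'

```text
time: 15.22
tool_pos: [0.5562, -0.0395, 0.3171]
ee_rot: [-3.141, 0.014, 3.008]
wrist_force: [1.3, 0.6, 0.6]
width: 0.0704
```

Request:
move_arm --increments '[[[0.75,0.9,-1,-0.5,0,0,0],[0.75,0.9,-1,-0.5,0,0,0],[0.75,0.9,-1,-0.5,0,0,0],[0.75,0.9,-1,-0.5,0,0,0],[0.75,0.9,-1,-0.5,0,0,0]]]'

```text
time: 15.63
tool_pos: [0.4501, -0.1281, 0.3606]
ee_rot: [-3.139, 0.003, 3.004]
wrist_force: [1.4, 0.0, 0.7]
width: 0.0707
```

Request:
move_arm --increments '[[[0.75,0.9,-1,0,0,0,0],[0.75,0.9,-1,0,0,0,0],[0.75,0.9,-1,0,0,0,0],[0.75,0.9,-1,0,0,0,0],[0.75,0.9,-1,0,0,0,0]]]'

```text
time: 16.05
tool_pos: [0.3483, -0.2143, 0.358]
ee_rot: [3.141, -0.0, 3.003]
wrist_force: [0.6, -0.2, -0.3]
width: 0.0706
```

```bash
python3 look.py top4
python3 - <<'E'
from g import *
from h import *
p,d=robot.snapshot('top');c=robot.camera_params('top');np.savez('top4.npz',p=p,d=d,**c)
p2,d2=robot.snapshot('scene');c2=robot.camera_params('scene')
cv2.imwrite('pics/scene4.png',cv2.resize(p2[130:380,170:560,::-1],None,fx=2,fy=2,interpolation=cv2.INTER_CUBIC))
W=cloud(c,d);z=W[...,2];s=W[...,:2]@X;t=W[...,:2]@Y
hsv=cv2.cvtColor(p,cv2.COLOR_RGB2HSV)
for k in range(3):
    m=(z>.030)&(z<.047)&(s>.48)&(s<.600)&(abs(t-T[k])<.045)
    a=rect(W[m]);ctr=np.array(a[:2])/1000
    b=(z>.058)&(s>.59)&(s<.66)&(abs(t-T[k])<.045)
    r=rect(W[b]);rc=np.array(r[:2])/1000
    print('bay',k,'mod',a,'s,t',(ctr@X).round(4),(ctr@Y).round(4),'blk',r,(rc@X).round(4),(rc@Y).round(4))
E
```

```text
white [341. 242.] (546.8, -40.2, 110.1, 50.7, -7.27) z False
white [285. 234.] (559.9, 58.6, 110.4, 50.6, -7.65) z False
white [230. 226.] (572.9, 156.7, 110.3, 50.2, -7.41) z False
white [292. 183.] (646.1, 49.1, 360.5, 58.0, 82.51) z False
white [ 98. 169.] (679.7, 395.4, 101.8, 83.1, 2.58) z False
t=16.10 pos=[ 0.3493 -0.2135  0.3581] yaw=172.19 F=[ 0.8  0.7 -0.4] w=0.0705 s,t=[ 0.3745 -0.1654]
bay 0 mod (546.0, -39.9, 107.1, 49.8, -7.72) s,t 0.5465 0.0327 blk (621.9, -49.5, 49.9, 40.1, 82.18) 0.623 0.0332
bay 1 mod (559.0, 59.3, 107.4, 50.5, -7.65) s,t 0.5462 0.1327 blk (634.6, 49.7, 49.9, 38.7, 83.0) 0.6225 0.1332
bay 2 mod (572.1, 158.1, 107.5, 51.4, -7.37) s,t 0.5462 0.2324 blk (647.3, 149.1, 51.0, 40.9, 82.14) 0.6219 0.2334
```

View pics/top4.png

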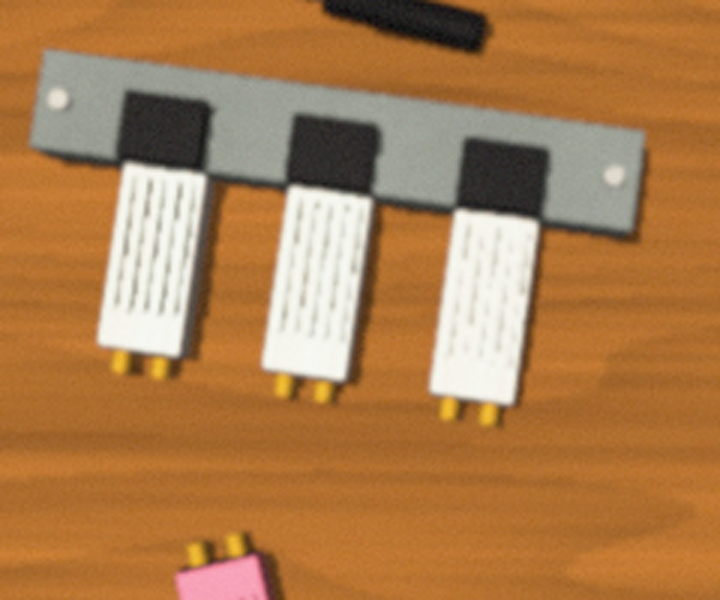

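View pics/scene4.png

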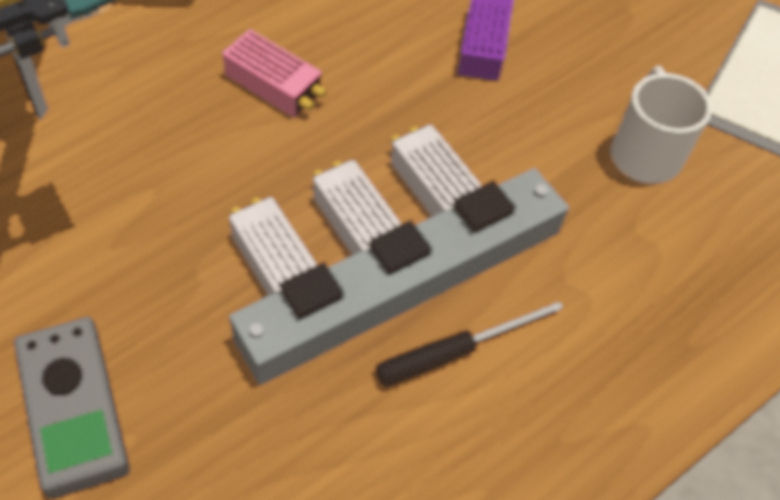

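All three modules agree in depth along the rail's normal (547.1–547.3 mm), and their measured yaws all fall within about 0.4° of the rail's. They sit 0.5–1.0 mm from their block centres, and the bystanders are where they were. I hand in the job.

Run:
```python
from bench import robot
print(robot.close_job()); print(robot.get_obs()['time'])
```

```text
the job is handed in; nothing more can be done
None
the job is handed in; nothing more can be done
```

All three modules are in their row against the rail, and I handed the job in at about 16.2 s of the 48 s allowed. I gripped each white module across its sides and slid it along the bench: the middle one to bay1, the left one to bay2 and the right one to bay0. Each was pressed against the rail with 15–17 N. The bay0 module was 1.7 mm off sideways, so I backed it off slightly, shifted it and pressed it in again.

What the last checks showed, with the arm clear of everything:
- **Flushness:** the centres of all three are at the same distance from the rail to within 0.2 mm. I could see no gap at the rail in the top or scene pictures. A gap under about 1 mm could not be ruled out from the pictures alone; the contact forces are the better evidence there.
- **Squareness:** the modules measured -7.3° to -7.7°, and the rail about -7.6°.
- **Line-up with the blocks:** the offsets are about 0.5, 0.5 and 1.0 mm at bay0, bay1 and bay2.
- **Other objects:** by eye in the pictures, the mug, meter and screwdriver were not disturbed, nor were the pink and purple look-alikes.

No check failed. The colour-based and depth-based measurements of the modules differed by about 1 mm, which is within the camera calibration.

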